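# Rock the ball sorter over and feed the other gift box

### The job

The next three toy balls are meant for the other gift box, the one under the raised end of the seesaw. With the fingers, rock the seesaw over its pivot so that its raised end comes down and stays down; only then press the release key beside the feed lane fully down, so that all three balls run into that box. Do not touch or lift the balls, and leave the mug, glue, tape and book where they are.

Things in the scene. Friction and masses are not known exactly. Their poses are not given: they have to be found in the camera images.
- sorter: Plywood ball sorter, fixed, level. Origin: on the table, below the middle of the seesaw. z up; x runs from the seesaw along the feed lane, away from the robot (yaw up to 0.3 rad either way); y to the left box. Lane 58 mm wide, x 32 to 240 mm, wall tops 175 to 204 mm high. A fixed plate 60 mm wide in y, 202 mm high, stands at x = -39 mm. The seesaw's axle lies along x, 105 mm above the table.
- gate (a joint): Seesaw tilt, rad: +0.22 = left (+y) end up, balls run to the right box; -0.22 = right end up, balls run to the left box. Starts at rest at one of these two stops. Wooden trough 280 by 68 mm along y, open-ended; a steel disc (40 mm, centre 62 mm above the axle, x -47 to -61 mm) makes it top-heavy: pushed past 0 it falls to the other stop and stays. Pushing it over takes under 1 N at a pad.
- pad_left (a point): Centre of the top face of the seesaw's left finger pad: flat wooden plate 44 (x) by 46 (y) by 6 mm on the trough's robot side, at sorter x = -54, y = +115 mm, 33 mm above the axle when level. Top about 162 mm above the table when its end is up, 138 mm level, 112 mm when down. Below it is free down to the box rim (70 mm).
- pad_right (a point): Centre of the top face of the same pad at the right end of the seesaw (sorter x = -54, y = -115 mm).
- key (a joint): Travel of the release key, m: 0 = up, its steel blade at sorter x = 85 mm stands 20 mm above the lane floor and holds the balls; 0.026 = fully pressed, blade below the floor, balls roll onto the middle of the seesaw. A spring returns it when let go (about 2 N at the top, 4 N fully down). The balls need about 3 s to run through.
- key_top (a point): Centre of the top face of the release key: black plate 44 (x) by 40 (y) mm beside the feed lane, on its right, at sorter x = 85, y = -72 mm, 192 mm above the table when up. It moves straight down 26 mm.
- box_left: Open cardboard box fixed beside the sorter under the left end of the seesaw, 150 (x) by 190 (y) by 70 mm high, walls and floor 5 mm. Origin: centre of its underside, on the table; axes as the sorter's.
- box_right: The same box under the right end of the seesaw.
- ball1_center (a point): Centre of wooden toy ball 1 of 3 (40 mm across, 25 g), first in the queue in the feed lane. Lying in a box its centre is 25 mm above the table.
- ball2_center (a point): Centre of wooden toy ball 2 of 3 (40 mm across, 25 g), second in the queue in the feed lane. Lying in a box its centre is 25 mm above the table.
- ball3_center (a point): Centre of wooden toy ball 3 of 3 (40 mm across, 25 g), last in the queue in the feed lane. Lying in a box its centre is 25 mm above the table.
- ball1: Wooden toy ball 1 itself, loose (its origin turns with it: use point ball1_center).
- ball2: Wooden toy ball 2 itself, loose (its origin turns with it: use point ball2_center).
- ball3: Wooden toy ball 3 itself, loose (its origin turns with it: use point ball3_center).
- mug: Bystander: white mug 80 mm across, 95 mm high, beyond the left box. Origin: centre of its underside.
- glue: Bystander: white glue bottle 48 mm across, 120 mm high, beyond the right box. Origin: centre of its underside.
- tape: Bystander: roll of packing tape 90 mm across, 24 mm high, lying on the robot's side of the left box. Origin: centre of its underside.
- book: Bystander: hardback book 130 by 200 by 26 mm, lying on the robot's side of the right box. Origin: centre of its underside.
Mind the look-alikes: they are no part of the job. What is shaped like the ball3 but yellow is not meant.

How it is judged:
On the way, in this order (a step that is already met when the one before it is completed fails the run):
1. the seesaw rests on its other stop, before any ball is fed (distance of pad_left from where it was at the start of the episode above 0.034 m and (value of joint gate above 0.18 rad or value of joint gate below -0.18 rad) and x of each of ball1_center, ball2_center, ball3_center in the frame of sorter above 0.09 m), for 0.2 s.
2. the release key is pressed down (value of joint key above 0.021 m), for 0.2 s.
At the end, for the whole second after the job is handed in: the seesaw rests within 0.04 rad of the stop opposite to where it started, and all three balls lie at rest on the floor of the box under its lowered end (distance of pad_left from where it was at the start of the episode above 0.034 m and linear speed of each of ball1, ball2, ball3 below 0.05 m/s and ((value of joint gate above 0.18 rad and x of ball1_center in the frame of box_right between -0.072 and 0.072 m and y of ball1_center in the frame of box_right between -0.092 and 0.092 m and z of each of ball1_center, ball2_center, ball3_center in the frame of box_right below 0.04 m and x of ball2_center in the frame of box_right between -0.072 and 0.072 m and y of ball2_center in the frame of box_right between -0.092 and 0.092 m and x of ball3_center in the frame of box_right between -0.072 and 0.072 m and y of ball3_center in the frame of box_right between -0.092 and 0.092 m) or (value of joint gate below -0.18 rad and x of ball1_center in the frame of box_left between -0.072 and 0.072 m and y of ball1_center in the frame of box_left between -0.092 and 0.092 m and z of each of ball1_center, ball2_center, ball3_center in the frame of box_left below 0.04 m and x of ball2_center in the frame of box_left between -0.072 and 0.072 m and y of ball2_center in the frame of box_left between -0.092 and 0.092 m and x of ball3_center in the frame of box_left between -0.072 and 0.072 m and y of ball3_center in the frame of box_left between -0.092 and 0.092 m))); the robot touches nothing.
It fails at once if the robot touches a ball (contact force between any of the fingers, the arm and ball1 above 0.3 N or contact force between any of the fingers, the arm and ball2 above 0.3 N or contact force between any of the fingers, the arm and ball3 above 0.3 N).
It fails at once if the arm or the gripper's body, not the fingers, pushes the seesaw or the key (contact force between the arm and gate above 2 N or contact force between the arm and key above 2 N).
It fails at once if a ball is lifted (height (world z) of any of ball1_center, ball2_center, ball3_center above 0.24 m).
It fails at once if a bystander is moved more than 25 mm or tipped (distance of any of mug, glue, tape, book from where it was at the start of the episode above 0.025 m or angle between any of mug, glue, tape, book's own z axis and vertical above 0.3 rad).
It also fails if it takes over 40 s, if anything falls off the work surface, if the arm or the gripper's body presses on something with over 40 N, if the wrist force passes 120 N, or if a joint passes its speed limit or range.

### The arm

A 6-joint arm with a two-finger parallel gripper is mounted at the origin on the work surface. World frame = base frame: x ahead of the robot, y to its left, z up, the work surface at z = 0. Lengths are in m, angles in rad, forces in N, time in s.
With the tool pointing down it reaches from about 0.35 to 0.875 m from the base axis. Payload 15.5 kg.
Tool frame: the origin (TCP) lies at the very end of the fingers, on their centre line; the grasp point (between the pads) lies 19 mm behind it (ctrl.tcp_to_grasp is the distance from the TCP to the grasp point, in m); z points along the fingers, y is the line along which they close (so a half turn about z gives the same grasp; the last joint's range is limited). The gripper opens to 85 mm and grips with 20 to 120 N. Pads are 22 mm wide; open, the fingers measure 114 mm over their backs; the gripper's body (76 mm by 85 mm) begins 54 mm behind the grasp point. The pads swing forward as they close: fully open they stand 13 mm farther back than shut.
Start: joints at [1.23, 0.494, 1.345, -0, 1.302, -0.096], TCP at [0.152, 0.606, 0.196] pointing down, gripper open.
Joint ranges: [-2.91, 2.91], [-0.82, 2.16], [0.22, 2.67], [-1.22, 4.37], [0.12, 2.79], [-3.08, 3.08]. Speed limits (rad/s): [1.89, 1.89, 2.57, 3.01, 3.01, 3.01].

### API

Orientations are given as a unit quaternion [w, x, y, z].
In Python, from rig import sensors, optics, ctrl, models gives the robot as it stands.
- The arm moves only by the tool apply_moves, never from a script. Its arguments are lists of equal length, an entry for each row: "offset": the shift along the tool's x, y, z in cm, a list of three; "dr": the turn, a rotation vector about the tool's x, y, z in degrees, a list of three; "claw": the opening, from 0 (shut) to 1 (fully open). A call has 1 to 12 rows; each row shifts and turns the commanded pose from where the row before left it, along the tool's axes as they then stand; what a row does not reach is not made up. A row lasts 1/12 s, in which the tool goes at most 41.7 mm and 7.16 degrees, less where a joint would pass 70% of its speed; a pose out of reach is approached as far as the arm can. A call is refused whole if a number of a shift passes 4.17 or a number of a turn 7.16, either way. A call with a gripper value outside its range is refused whole. The fingers move at their own pace and stop on an object; "grip_force" is the grip in N (left out, the last holds). Time passes only in rows, so rows that do not move let the fingers close. It gives the time, the measured TCP pose, the force, the opening and the grip force at its end, in the units of the state.
- sensors.sense(): the state, without advancing time (a new reading comes with each control period).
- optics.capture(name): name is "side" or "top"; returns a dict with "color" (400x640x3 uint8, blue, green, red), "camera_matrix" (3x3 intrinsics, pixels), "R" (3x3) and "t" (3): a world point X has camera coordinates R X + t. Camera axes: x right, y down, z forward; pixel columns grow to the right and rows downward; lengths in m; the calibration is good to about 2 mm. A picture is of the moment at which its call begins. There is no depth.
- ctrl.sign_off(): hands the job in; it is judged then, once.
Trained networks look in a picture, given as the dict that the camera call returned (one of the last four; its "shot" number tells which), for a name from the list of things; names that differ only in an ending like _2 or _b are one class to them, and where a whole thing is asked for, a point or a joint stands for the part that bears it (a point fixed in the world has none). Each returns a list of dicts, best first, with "score" (0 to 1); they miss things now and then, are a little off and sometimes report something else, mostly with a low value. They report only what shows in the picture. A call takes as long as a camera call. They do not tell look-alikes from the thing itself.
- models.boxes_of(thing, picture): "position" ([x, y, z] in m, in world coordinates, good to about 4 mm: the middle of the surface that is visible of it).
The state is a dict: "clock": time; "joint_pos": joint angles; "qvel": joint speeds; "effort": joint torques, N m; "ee_pos": TCP position; "tool_rot": TCP orientation; "force": force on the tool from outside, world axes, zero at the start; "torque": the same for the moment, N m; "width": finger opening in m; "finger_force": force on a finger pad.
Only numpy, scipy, OpenCV 4.12 (cv2) and the standard library are available. Lean on these libraries where they do the work, as an engineer would, in place of code of your own. Each camera call takes 0.05 s, during which the arm holds its last target. There are 200 camera calls.

## Working session

There is one attempt and no reset: what is moved stays moved. The work goes in short steps, Python scripts to look and compute and a tool call to move; the robot and the scene stay as the last step left them, time stands still between calls to the robot, and variables do not carry over. Pictures are saved under pics/ and viewed, at most 10 in all, crops included, and the job is handed in when it is done.

Besides the shell and the picture viewer there is one more tool, called after "Emit:" as name(argument=value, ...), one argument or row to a line, values as JSON. apply_moves: Moves the arm, as the interface text tells. Its arguments: {"type":"object","properties":{"offset":{"type":"array","items":{"type":"array","items":{"type":"number"}}},"dr":{"type":"array","items":{"type":"array","items":{"type":"number"}}},"claw":{"type":"array","items":{"type":"number"}},"grip_force":{"type":"number"}},"required":["offset","dr","claw"]}

```bash
mkdir -p pics; python3 - <<'E'
from rig import sensors, optics, ctrl, models
import cv2,numpy as np
s=sensors.sense();print(s['clock'],np.round(s['ee_pos'],3),np.round(s['tool_rot'],3),s['width'])
ps={n:optics.capture(n) for n in('top','side')}
cv2.imwrite('pics/a.png',np.vstack([cv2.resize(ps[n]['color'],(480,300)) for n in ps]))
for n,p in ps.items():
  cv2.imwrite(f'pics/{n}.png',p['color'])
  for t in 'sorter gate pad_left pad_right key_top box_left box_right ball1 mug glue tape book'.split():
    print(n,t,[(round(d['score'],2),np.round(d['position'],3).tolist()) for d in models.boxes_of(t,p)[:4]])
E
```

```text
0.0 [0.152 0.606 0.195] [-0.     0.123  0.992 -0.001] 0.08539812103719564
top sorter [(0.75, [0.589, 0.105, 0.009])]
top gate [(0.86, [0.563, 0.082, 0.125])]
top pad_left [(0.24, [0.707, 0.12, 0.196])]
top pad_right [(0.94, [0.56, 0.084, 0.129])]
top key_top [(0.91, [0.664, 0.037, 0.191]), (0.32, [0.512, 0.304, 0.004])]
top box_left [(0.76, [0.512, 0.306, 0.004]), (0.7, [0.662, 0.108, 0.19])]
top box_right [(0.63, [0.641, -0.148, 0.003])]
top ball1 [(0.72, [0.708, 0.433, 0.033]), (0.62, [0.667, 0.103, 0.19]), (0.53, [0.761, 0.314, 0.029]), (0.48, [0.712, 0.117, 0.195])]
top mug [(0.84, [0.654, 0.327, 0.048])]
top glue [(0.75, [0.755, -0.066, 0.08]), (0.41, [0.651, 0.328, 0.048])]
top tape [(0.78, [0.362, 0.239, 0.022])]
top book [(0.9, [0.445, -0.198, 0.026])]
side sorter [(0.85, [0.626, 0.118, 0.051])]
side gate [(0.96, [0.552, 0.111, 0.139])]
side pad_left [(0.9, [0.553, 0.112, 0.139])]
side pad_right [(0.71, [0.554, 0.106, 0.135]), (0.63, [0.631, -0.181, 0.034])]
side key_top [(0.57, [0.663, 0.037, 0.196]), (0.42, [0.628, 0.117, 0.05])]
side box_left [(0.68, [0.568, 0.333, 0.041])]
side box_right [(0.87, [0.63, -0.179, 0.037])]
side ball1 [(0.52, [0.708, 0.446, 0.033]), (0.51, [0.663, 0.115, 0.186]), (0.46, [0.741, 0.133, 0.198]), (0.4, [0.701, 0.123, 0.199])]
side mug []
side glue [(0.42, [0.759, -0.07, 0.113])]
side tape [(0.47, [0.702, 0.125, 0.195])]
side book [(0.8, [0.496, -0.147, 0.022])]
```

View pics/top.png

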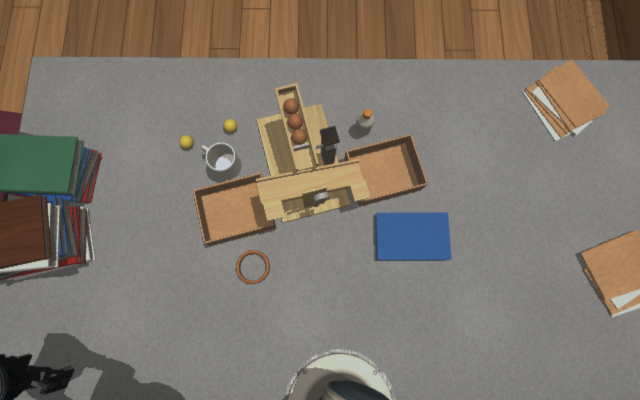

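View pics/side.png

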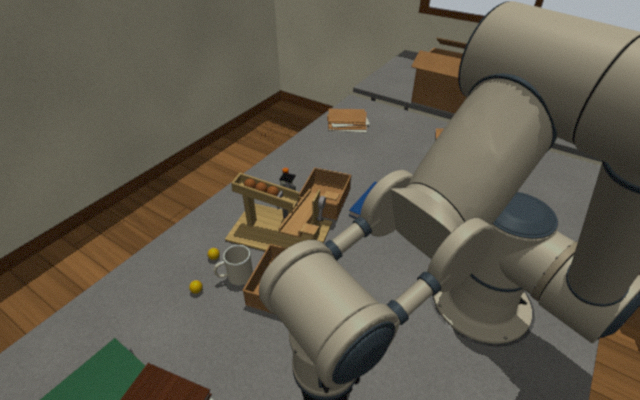

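The top view shows the sorter at about (315,190), yawed about 0.25, with key at (330,138) and balls at (290-300,105-137). I can't tell the tilt yet, so I'll zoom in.

```bash
python3 - <<'E'
import cv2,numpy as np
a=cv2.imread('pics/top.png')[75:255,185:435];b=cv2.imread('pics/side.png')[155:315,210:370]
a=cv2.resize(a,None,fx=3.2,fy=3.2,interpolation=cv2.INTER_CUBIC);cv2.imwrite('pics/za.png',a)
cv2.imwrite('pics/zb.png',cv2.resize(b,None,fx=3.6,fy=3.6,interpolation=cv2.INTER_CUBIC))
E
```

```text
(no output)
```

View pics/za.png

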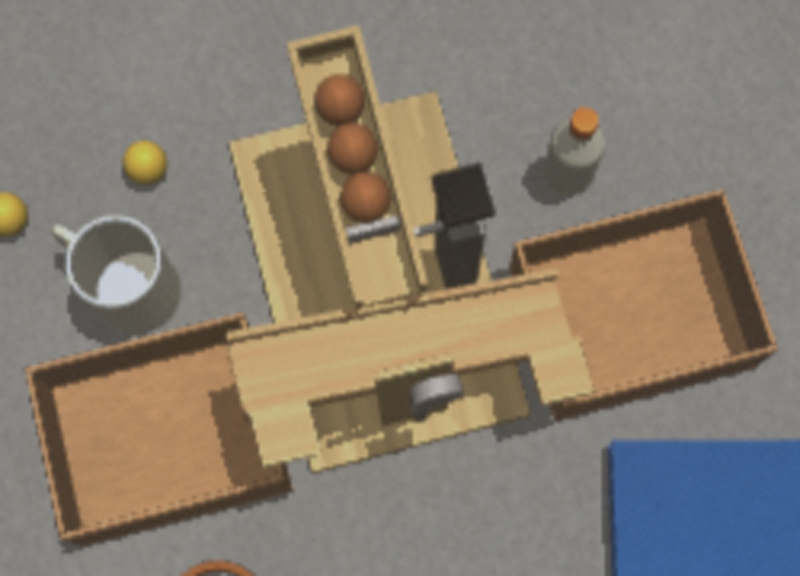

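View pics/zb.png

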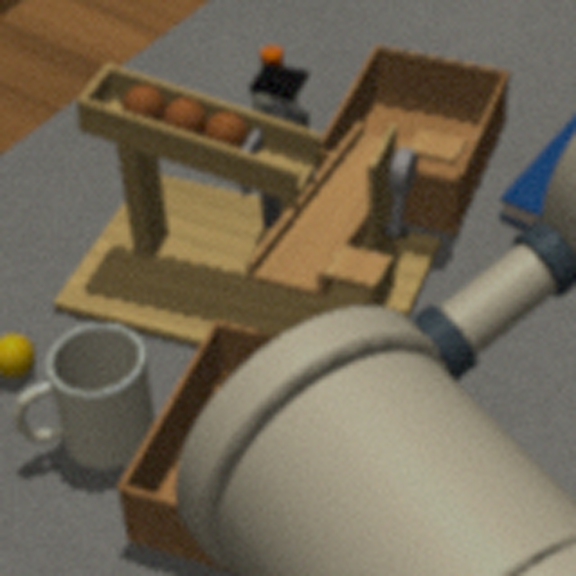

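Disc at crop (437,390) leans toward the right box, which suggests the left end is up. I'll check by fitting the pose and tilt.

```bash
cat > h.py <<'E'
import numpy as np
def W(p,x,y,a): 
    c,s=np.cos(a),np.sin(a); return np.array([x+c*p[0]-s*p[1],y+s*p[0]+c*p[1],p[2]])
def tilt(p,f): 
    c,s=np.cos(f),np.sin(f); return np.array([p[0],p[1]*c-p[2]*s,.105+p[1]*s+p[2]*c])
def proj(P,p): q=p['camera_matrix']@(p['R']@P+p['t']); return q[:2]/q[2]
PL=(-.054,.115,.033);PR=(-.054,-.115,.033);KEY=(.085,-.072,.192);D=(-.054,0,.062)
E
python3 - <<'E'
from h import *
from rig import optics
from scipy.optimize import least_squares
P={n:optics.capture(n) for n in('top','side')}
T=lambda u,v:np.array([u/3.2+185,v/3.2+75]); S=lambda u,v:np.array([u/3.6+210,v/3.6+155])
obs=lambda f:[('top',tilt(PL,f),T(287,435)),('top',tilt(PR,f),T(560,380)),('top',KEY,T(463,195)),('top',tilt(D,f),T(437,392)),('top',(.24,0,.204),T(324,35)),
 ('side',tilt(PL,f),S(357,267)),('side',tilt(PR,f),S(438,147)),('side',KEY,S(282,80))]
for f in(.22,-.22):
  fn=lambda v:np.concatenate([proj(W(p,*v),P[c])-o for c,p,o in obs(f)])
  r=least_squares(fn,[.56,.09,.25],loss='soft_l1');v=r.x
  print(f,r.cost,v.round(4));print(r.fun.reshape(-1,2).round(1).tolist())
  for n,p in(('PL',tilt(PL,f)),('PR',tilt(PR,f)),('PLdn',tilt(PL,-f)),('key',KEY),('BL',(0,.19,0)),('BR',(0,-.19,0))): print(n,W(p,*v).round(3))
E
```

```text
0.22 4.129631810267195 [0.5667 0.0775 0.2594]
[[-1.0, 0.2], [0.3, -0.7], [0.2, 1.1], [-0.6, 1.4], [-0.2, -0.9], [0.2, -1.1], [0.3, -1.0], [-0.6, -1.1]]
PL [0.488 0.165 0.162]
PR [ 0.545 -0.052  0.112]
PLdn [0.484 0.179 0.112]
key [0.667 0.03  0.192]
BL [0.518 0.261 0.   ]
BR [ 0.615 -0.106  0.   ]
-0.22 44.60491239429577 [0.5685 0.0702 0.2838]
[[-0.9, 5.2], [0.2, -5.5], [2.2, -0.0], [-7.8, 3.4], [0.5, -1.0], [0.8, 12.3], [-0.6, -11.8], [-0.5, -2.2]]
PL [0.483 0.17  0.112]
PR [ 0.546 -0.046  0.162]
PLdn [0.487 0.156 0.162]
key [0.67  0.025 0.192]
BL [0.515 0.253 0.   ]
BR [ 0.622 -0.112  0.   ]
```

Left end up is confirmed (cost 4 against 45). The pose is sorter (0.567, 0.078) with yaw 0.26, which puts pad_left at (0.488, 0.165, 0.162). I'll close the fingers, rise and go above it.

Emit:
apply_moves(
  offset=[
    [0,0,-2.5],
    [0,0,-2.5],
    [0,0,-2.5],
    [-2.4,-1.9,0],
    [-2.4,-1.9,0],
    [-2.4,-1.9,0],
    [-2.4,-1.9,0],
    [-2.4,-1.9,0],
    [-2.4,-1.9,0],
    [-2.4,-1.9,0],
    [-2.4,-1.9,0],
    [-2.4,-1.9,0],
  ],
  dr=[
    [0,0,0],
    [0,0,0],
    [0,0,0],
    [0,0,0],
    [0,0,0],
    [0,0,0],
    [0,0,0],
    [0,0,0],
    [0,0,0],
    [0,0,0],
    [0,0,0],
    [0,0,0],
  ],
  claw=[0,0,0,0,0,0,0,0,0,0,0,0],
)

```text
clock: 2.4
ee_pos: [0.3206, 0.3865, 0.271]
tool_rot: [0.0, 0.123, 0.992, 0.0]
force: [0.6, 0.7, 1.3]
width: -0.0001
finger_force: 0.0
```

Emit:
apply_moves(
  offset=[
    [-2.4,-1.9,0],
    [-2.4,-1.9,0],
    [-2.4,-1.9,0],
    [-2.4,-1.9,0],
    [-2.4,-1.9,0],
    [-2.4,-1.9,0],
    [-2.4,-1.9,0],
    [-2.4,-1.9,0],
    [0,0,0],
    [0,0,0],
  ],
  dr=[
    [0,0,0],
    [0,0,0],
    [0,0,0],
    [0,0,0],
    [0,0,0],
    [0,0,0],
    [0,0,0],
    [0,0,0],
    [0,0,0],
    [0,0,0],
  ],
  claw=[0,0,0,0,0,0,0,0,0,0],
)

```text
clock: 3.23
ee_pos: [0.4699, 0.1925, 0.2708]
tool_rot: [-0.0, 0.124, 0.992, -0.0]
force: [-0.4, -0.3, -1.1]
width: 0.0001
finger_force: 0.0
```

```bash
python3 - <<'E'
from h import *
from rig import optics,sensors,models
from scipy.spatial.transform import Rotation as R
import cv2
s=sensors.sense();q=s['tool_rot'];M=R.from_quat([*q[1:],q[0]]).as_matrix()
g=W((-.058,.113,.18),.5667,.0775,.2594)
print(s['ee_pos'].round(3) if hasattr(s['ee_pos'],'round') else s['ee_pos'],s['width'],'cm',(100*M.T@(g-s['ee_pos'])).round(2))
im=np.hstack([cv2.resize(optics.capture('top')['color'][75:255,185:435],(400,288)),cv2.resize(optics.capture('side')['color'][155:315,210:370],(288,288))])
cv2.imwrite('pics/c.png',im)
E
```

```text
[0.47  0.193 0.271] 0.00012464022415064485 cm [-1.65 -1.72  9.08]
```

View pics/c.png

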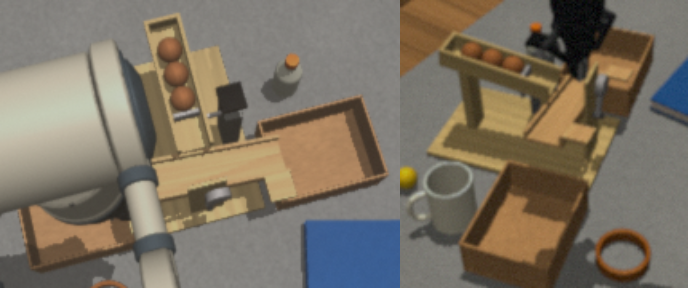

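The top view shows the wrist over the left end. The side view shows the raised left pad clear at (578,135), with the fingertips above it. Next I'll centre over the pad and press down to about z 0.122.

Emit:
apply_moves(
  offset=[
    [-0.8,-0.9,0],
    [-0.8,-0.8,0],
    [0,0,2],
    [0,0,2],
    [0,0,2],
    [0,0,2],
    [0,0,0.9],
    [0,0,0.8],
    [0,0,0.8],
    [0,0,0],
  ],
  dr=[
    [0,0,0],
    [0,0,0],
    [0,0,0],
    [0,0,0],
    [0,0,0],
    [0,0,0],
    [0,0,0],
    [0,0,0],
    [0,0,0],
    [0,0,0],
  ],
  claw=[0,0,0,0,0,0,0,0,0,0],
)

```text
clock: 4.17
ee_pos: [0.4804, 0.1732, 0.1651]
tool_rot: [-0.0, 0.122, 0.992, -0.0]
force: [-0.4, -0.1, -0.3]
width: 0.0001
finger_force: 0.0
```

Emit:
apply_moves(
  offset=[
    [0,0,0.8],
    [0,0,0.8],
    [0,0,0.8],
    [0,0,0.8],
    [0,0,0.4],
    [0,0,0],
    [0,0,0],
    [0,0,0],
  ],
  dr=[
    [0,0,0],
    [0,0,0],
    [0,0,0],
    [0,0,0],
    [0,0,0],
    [0,0,0],
    [0,0,0],
    [0,0,0],
  ],
  claw=[0,0,0,0,0,0,0,0],
)

```text
clock: 4.83
ee_pos: [0.4808, 0.1733, 0.1301]
tool_rot: [0.0, 0.123, 0.992, 0.0]
force: [0.2, -0.5, 0.3]
width: -0.0003
finger_force: 0.2
```

```bash
python3 - <<'E'
from rig import optics,sensors
import cv2,numpy as np
print(sensors.sense()['ee_pos'])
cv2.imwrite('pics/d.png',np.hstack([cv2.resize(optics.capture('top')['color'][75:255,185:435],(400,288)),cv2.resize(optics.capture('side')['color'][155:315,210:370],(400,400))[:288]]))
E
```

```text
[0.48076739 0.17329005 0.13010034]
```

View pics/d.png

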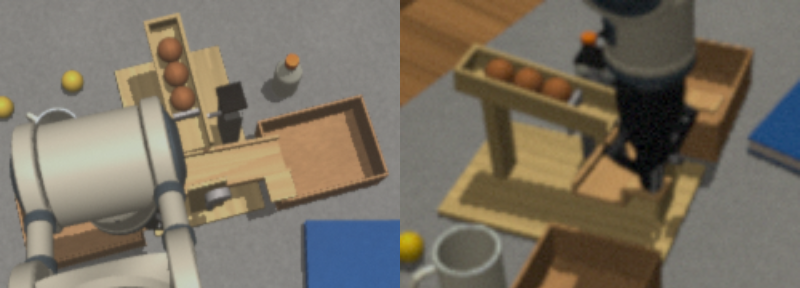

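The disc still sits at (217,196) and the trough end hasn't moved, so the finger may have missed the pad. I'll check where the tip projects.

```bash
python3 - <<'E'
from h import *
from rig import optics,sensors
import cv2
s=sensors.sense()
v=(.5667,.0775,.2594);f=.22
P=optics.capture('side');im=P['color'].copy()
o=np.array([230,180]);k=6
im=cv2.resize(im[180:280,230:360],None,fx=k,fy=k,interpolation=cv2.INTER_CUBIC)
def pt(X,c): 
  u=(proj(np.array(X),P)-o+.5)*k; cv2.circle(im,tuple(int(a) for a in u),4,c,-1); print(u.round())
e=s['ee_pos'];pt(e,(0,0,255));pt(e+np.array([0,0,.05]),(0,0,255))
for f,c in((.22,(0,255,0)),(-.22,(255,0,0))):
  for dx in(-.022,.022):
    for dy in(-.023,.023): pt(W(tilt(np.array(PL)+[dx,dy,0],f),*v),c)
print(optics.capture('side')['t'])
cv2.imwrite('pics/e.png',im)
E
```

```text
[482. 353.]
[481. 280.]
[537. 278.]
[507. 325.]
[453. 258.]
[421. 304.]
[528. 355.]
[498. 432.]
[445. 335.]
[414. 410.]
[0.49153299 0.28091948 1.1748409 ]
```

View pics/e.png

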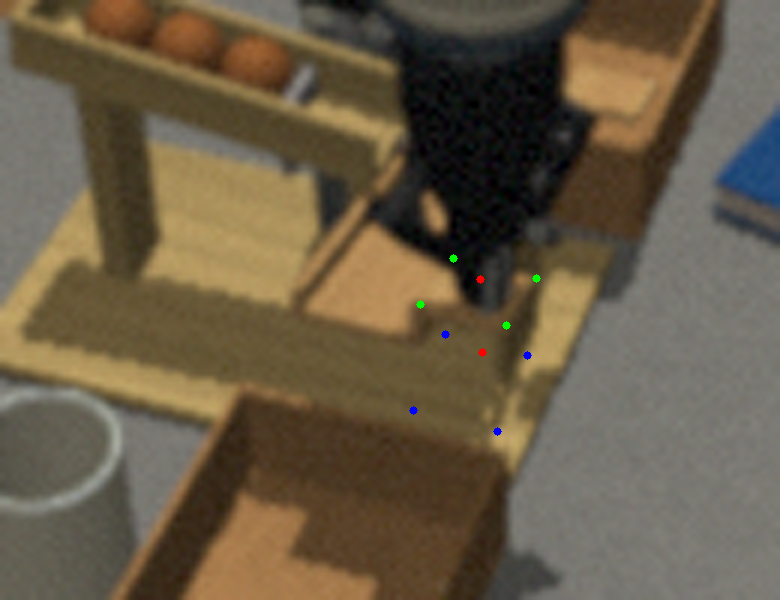

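```bash
python3 - <<'E'
from h import *
from rig import optics,sensors,models
import cv2
P=optics.capture('side')
print('C',(-P['R'].T@P['t']).round(2), 'c-tip', ((proj(np.array([.470,.1925,.271]),P)-[210,155])*1.8+[400,0]).round())
print(sensors.sense())
for t in('pad_left','gate'):print(t,[(d['score'],np.round(d['position'],3)) for d in models.boxes_of(t,P)[:2]])
c=cv2.imread('pics/c.png')[:200,500:660]; o=np.array([500,0])
u=(proj(np.array([.470,.1925,.271]),P)-[210,155])*1.8+[400,0]-o
a=cv2.resize(c,None,fx=2.5,fy=2.5,interpolation=cv2.INTER_CUBIC);cv2.circle(a,tuple(int(x*2.5) for x in u),3,(0,0,255),-1)
b=cv2.resize(P['color'][195:255,290:330],(400,600),interpolation=cv2.INTER_CUBIC)[:500]
cv2.imwrite('pics/f.png',np.hstack([a,b]))
E
```

```text
C [-0.    0.85  0.99] c-tip [577.  95.]
{'clock': 5.0833, 'joint_pos': array([ 2.29053606e-01,  4.16442855e-01,  1.70477498e+00, -2.12158638e-05,
        1.01982739e+00, -1.09589456e+00]), 'qvel': array([-0.00012239,  0.00131621,  0.00190466, -0.00045218, -0.00171448,
        0.00019085]), 'effort': array([ 9.23910085e-02, -7.24070477e+01, -3.00248337e+01,  4.91535896e-02,
        8.07590870e-03,  4.11201900e-04]), 'ee_pos': array([0.48078501, 0.17328428, 0.13014798]), 'tool_rot': array([2.60050506e-04, 1.22609231e-01, 9.92454987e-01, 8.58790354e-05]), 'force': array([0.05985254, 0.34575246, 0.19109286]), 'torque': array([-0.03397467, -0.01298806, -0.02327346]), 'finger_force': 0.19857364241033792, 'width': -5.344672223248597e-05}
pad_left [(0.72, array([0.547, 0.166, 0.144]))]
gate [(0.56, array([0.546, 0.168, 0.146])), (0.22, array([ 0.437, -0.185,  0.022]))]
```

View pics/f.png

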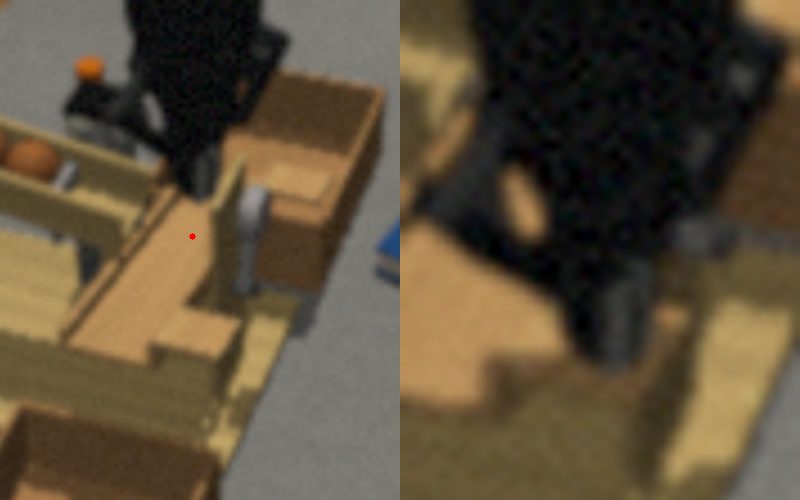

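In both pictures the visible fingertip is about 8-9 px (roughly 35 mm) above the projected TCP. It therefore appears to be just touching the raised pad rather than past it. I'll keep descending gently while watching the force.

Emit:
apply_moves(
  offset=[
    [0,0,0.5],
    [0,0,0.5],
    [0,0,0.5],
    [0,0,0.5],
    [0,0,0],
    [0,0,0],
  ],
  dr=[
    [0,0,0],
    [0,0,0],
    [0,0,0],
    [0,0,0],
    [0,0,0],
    [0,0,0],
  ],
  claw=[0,0,0,0,0,0],
)

```text
clock: 5.68
ee_pos: [0.4803, 0.1732, 0.1094]
tool_rot: [-0.0, 0.123, 0.992, -0.0]
force: [-0.7, -0.4, -0.0]
width: 0.0001
finger_force: 0.0
```

```bash
python3 - <<'E'
from h import *
from rig import optics,sensors,models
import cv2
t=optics.capture('top');s=optics.capture('side')
# disc & trough change vs start (right part visible)
T0=cv2.imread('pics/top.png');S0=cv2.imread('pics/side.png')
for n,a,b,r in(('top-disc',t['color'],T0,(186,206,305,335)),('top-rightpad',t['color'],T0,(180,205,348,372)),('key',t['color'],T0,(125,145,320,340)),('side-trough-end',s['color'],S0,(215,240,275,300))):
  y0,y1,x0,x1=r;print(n,np.abs(a[y0:y1,x0:x1].astype(int)-b[y0:y1,x0:x1]).mean().round(1))
for f in(.22,0,-.22):print(f,[proj(W(tilt(p,f),.5667,.0775,.2594),t).round(1).tolist() for p in(D,PR)])
# tip at start
q=np.array([.152,.606,.195]);print('start tcp px',proj(q,t).round(1),[proj(q+k*np.array([.244,.97,0]),t).round(1).tolist() for k in(-.05,.05)])
g=cv2.cvtColor(T0,cv2.COLOR_BGR2GRAY)[345:400,0:90]
for r in g[::2]:print(''.join('#' if v<35 else '+' if v<75 else '.' for v in r))
E
```

```text
top-disc 13.2
top-rightpad 7.3
key 1.4
side-trough-end 35.7
0.22 [[321.0, 198.9], [360.3, 193.0]]
0 [[315.6, 200.1], [359.8, 191.2]]
-0.22 [[310.2, 201.6], [357.0, 190.0]]
start tcp px [ 63.6 360.4] [[85.3, 366.6], [41.9, 354.2]]
.............................................+++.+++.+++++++..+++++..++...+...+...........
............................................+++...........+...+++......++.+.+.....+.......
...........................................+++...+++..++.+++..++.+.....+.......+++...++...
..........................................++++++.+...........+.+..++................++....
.........................................++++..++...++++++.....+.++.+.+............+++++..
#####+................+++++####+..........++++.++++++++++..+++...+.++++.+.........+++..+++
#####+++++######++++###########+...........+++..+..+++++..+....+......+.........+.+..+....
##############################+...........++.++++++.++.+++.+..+++++++++.++....++.++...++.+
#############################+.......+++++++.++++....+.++.++.++.++++++++.....+++..+.......
############################+.......+.++.+...++++..
[... 977 characters left out ...]
####++++...++++++++++###################+......................
++#++##############################++++.+++++++###################+.......................
+++++#####################++++++++++++++++++++##############+++++.........................
+#++##################+....+++++++++++++++++##########++++++++++..........................
+#+++###############+........++++++++++++++++###+++++++++++++++...........................
#++###############+............++++++++++++++++++++++++++++++++++.........................
+++############++.................+++++++++++++++++++++++++++++++++.......................
++###########+........................+++++++++++++++++++++++++++++++++...................
```

At the start picture, too, the fingertips lie outward of the projected TCP in a way that fits real tips about 32 mm above the reported TCP. The seesaw is now moving, so I'll continue past level.

Emit:
apply_moves(
  offset=[
    [0,0,0.6],
    [0,0,0.6],
    [0,0,0.6],
    [0,0,0],
    [0,0,0],
    [0,0,0],
    [0,0,0],
  ],
  dr=[
    [0,0,0],
    [0,0,0],
    [0,0,0],
    [0,0,0],
    [0,0,0],
    [0,0,0],
    [0,0,0],
  ],
  claw=[0,0,0,0,0,0,0],
)

```text
clock: 6.37
ee_pos: [0.4807, 0.1733, 0.092]
tool_rot: [0.0, 0.123, 0.992, 0.0]
force: [0.2, -0.1, -0.3]
width: -0.0
finger_force: 0.0
```

```bash
python3 - <<'E'
from h import *
from rig import optics
import cv2
t=optics.capture('top')
cv2.imwrite('pics/g.png',np.hstack([cv2.resize(t['color'][75:255,185:435],(400,288)),cv2.resize(optics.capture('side')['color'][155:315,210:370],(400,400))[:288]]))
E
```

```text
(no output)
```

View pics/g.png

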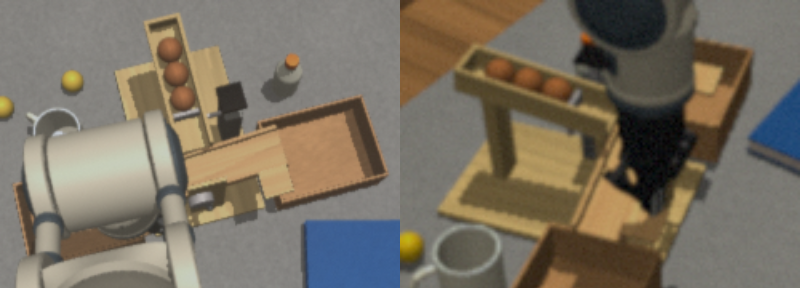

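The disc has moved to (203,198), the left end is down in the side view, and all three balls are still held. Next I'll rise and go above the key.

Emit:
apply_moves(
  offset=[
    [0,0,-2],
    [0,0,-3.2],
    [0,0,-3.2],
    [0,0,-3.2],
    [0,0,-3.2],
    [0,0,0],
    [0,0,0],
  ],
  dr=[
    [0,0,0],
    [0,0,0],
    [0,0,0],
    [0,0,0],
    [0,0,0],
    [0,0,0],
    [0,0,0],
  ],
  claw=[0,0,0,0,0,0,0],
)

```text
clock: 7.05
ee_pos: [0.4815, 0.1735, 0.2417]
tool_rot: [0.002, 0.123, 0.992, 0.001]
force: [0.4, -0.6, -0.0]
width: 0.0
finger_force: 0.0
```

Emit:
apply_moves(
  offset=[
    [-2.2,-1,0],
    [-2.2,-1,0],
    [-2.2,-1,0],
    [-2.2,-1,0],
    [-2.2,-1,0],
    [-2.2,-1,0],
    [-2.2,-1,0],
    [-2.2,-1,0],
    [-2.2,-0.9,0],
    [-2,-0.7,0],
    [0,0,0],
    [0,0,0],
  ],
  dr=[
    [0,0,0],
    [0,0,0],
    [0,0,0],
    [0,0,0],
    [0,0,0],
    [0,0,0],
    [0,0,0],
    [0,0,0],
    [0,0,0],
    [0,0,0],
    [0,0,0],
    [0,0,0],
  ],
  claw=[0,0,0,0,0,0,0,0,0,0,0,0],
)

```text
clock: 8.05
ee_pos: [0.6685, 0.0265, 0.238]
tool_rot: [-0.001, 0.123, 0.992, -0.0]
force: [-1.4, 0.9, -0.8]
width: -0.0003
finger_force: 0.0
```

```bash
python3 - <<'E'
from h import *
from rig import optics,sensors,models
from scipy.spatial.transform import Rotation as R
import cv2
s=sensors.sense();q=s['tool_rot'];M=R.from_quat([*q[1:],q[0]]).as_matrix();e=s['ee_pos']
v=(.5667,.0775,.2594);g=W((.085,-.075,.165),*v)
print(e.round(3),'cm',(100*M.T@(g-e)).round(2))
P=optics.capture('side');o=np.array([240,120]);k=6
im=cv2.resize(P['color'][120:220,240:340],None,fx=k,fy=k,interpolation=cv2.INTER_CUBIC)
for X,c in((e+[0,0,.032],(0,0,255)),(W((.085,-.072,.192),*v),(0,255,0)),(W((.085,-.092,.192),*v),(0,255,0)),(W((.085,-.052,.192),*v),(0,255,0))):
  cv2.circle(im,tuple(int(a) for a in (proj(X,P)-o+.5)*k),4,c,-1)
t=optics.capture('top');b=cv2.resize(t['color'][75:255,185:435],(250,180))
cv2.imwrite('pics/h.png',np.hstack([im,cv2.copyMakeBorder(t['color'][80:260,200:400],0,420,0,0,cv2.BORDER_CONSTANT)]))
E
```

```text
[0.669 0.026 0.238] cm [0.03 0.03 7.3 ]
```

View pics/h.png

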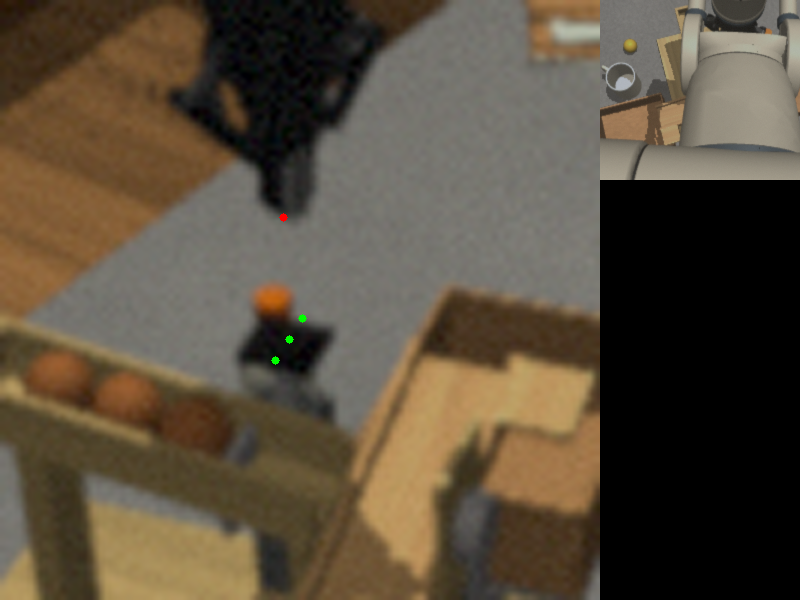

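The side view shows the corrected tip (red, (283,217)) on the real fingertip and straight above the key (green, (289,340)), with the right end raised. I'll press down.

Emit:
apply_moves(
  offset=[
    [0,0,1.9],
    [0,0,1.9],
    [0,0,1.9],
    [0,0,1],
    [0,0,1],
    [0,0,1],
    [0,0,0.8],
    [0,0,0.5],
    [0,0,0],
    [0,0,0],
  ],
  dr=[
    [0,0,0],
    [0,0,0],
    [0,0,0],
    [0,0,0],
    [0,0,0],
    [0,0,0],
    [0,0,0],
    [0,0,0],
    [0,0,0],
    [0,0,0],
  ],
  claw=[0,0,0,0,0,0,0,0,0,0],
)

```text
clock: 8.98
ee_pos: [0.6688, 0.0272, 0.1402]
tool_rot: [0.0, 0.123, 0.992, 0.0]
force: [-1.7, 1.1, 2.7]
width: -0.0001
finger_force: 1.5
```

Emit:
apply_moves(
  offset=[
    [0,0,0.2],
    [0,0,0.2],
    [0,0,0],
    [0,0,0],
  ],
  dr=[
    [0,0,0],
    [0,0,0],
    [0,0,0],
    [0,0,0],
  ],
  claw=[0,0,0,0],
)

```text
clock: 9.32
ee_pos: [0.6691, 0.027, 0.1362]
tool_rot: [0.0, 0.123, 0.992, 0.0]
force: [0.3, 1.0, 4.4]
width: -0.0001
finger_force: 1.8
```

Contact is confirmed, with the force rising along the spring. I'll go a little further to the stop and hold for about 4 s.

Emit:
apply_moves(
  offset=[
    [0,0,0.2],
    [0,0,0.2],
    [0,0,0.1],
    [0,0,0],
    [0,0,0],
    [0,0,0],
  ],
  dr=[
    [0,0,0],
    [0,0,0],
    [0,0,0],
    [0,0,0],
    [0,0,0],
    [0,0,0],
  ],
  claw=[0,0,0,0,0,0],
)

```text
clock: 9.82
ee_pos: [0.669, 0.0271, 0.131]
tool_rot: [0.0, 0.123, 0.992, -0.0]
force: [2.9, 0.4, 3.7]
width: -0.0003
finger_force: 2.0
```

```bash
cat > b.py <<'E'
from h import *
from rig import optics,models
import cv2
for n in('side','top'):
  P=optics.capture(n)
  for d in models.boxes_of('ball1',P)[:6]:
    x=np.array(d['position'])-[.5667,.0775,0];c,s=np.cos(.2594),np.sin(.2594)
    print(n,round(d['score'],2),'sorter',np.round([c*x[0]+s*x[1],-s*x[0]+c*x[1],x[2]],3))
E
python3 b.py
```

```text
side 0.65 sorter [-0.01   0.041  0.152]
side 0.58 sorter [ 0.075 -0.056  0.167]
side 0.51 sorter [-0.013  0.186  0.097]
side 0.44 sorter [0.23  0.321 0.032]
top 0.49 sorter [0.228 0.311 0.035]
```

Balls are running to the left. I'll hold the key down.

Emit:
apply_moves(
  offset=[
    [0,0,0.2],
    [0,0,0],
    [0,0,0],
    [0,0,0],
    [0,0,0],
    [0,0,0],
    [0,0,0],
    [0,0,0],
    [0,0,0],
    [0,0,0],
    [0,0,0],
    [0,0,0],
  ],
  dr=[
    [0,0,0],
    [0,0,0],
    [0,0,0],
    [0,0,0],
    [0,0,0],
    [0,0,0],
    [0,0,0],
    [0,0,0],
    [0,0,0],
    [0,0,0],
    [0,0,0],
    [0,0,0],
  ],
  claw=[0,0,0,0,0,0,0,0,0,0,0,0],
)

```text
clock: 11.02
ee_pos: [0.669, 0.0271, 0.1303]
tool_rot: [0.001, 0.123, 0.992, 0.0]
force: [-2.4, -0.2, 20.8]
width: -0.0001
finger_force: 10.4
```

Emit:
apply_moves(
  offset=[
    [0,0,0],
    [0,0,0],
    [0,0,0],
    [0,0,0],
    [0,0,0],
    [0,0,0],
    [0,0,0],
    [0,0,0],
    [0,0,0],
    [0,0,0],
    [0,0,0],
    [0,0,0],
  ],
  dr=[
    [0,0,0],
    [0,0,0],
    [0,0,0],
    [0,0,0],
    [0,0,0],
    [0,0,0],
    [0,0,0],
    [0,0,0],
    [0,0,0],
    [0,0,0],
    [0,0,0],
    [0,0,0],
  ],
  claw=[0,0,0,0,0,0,0,0,0,0,0,0],
)

```text
clock: 12.02
ee_pos: [0.669, 0.027, 0.1303]
tool_rot: [0.001, 0.123, 0.992, -0.0]
force: [-2.8, 0.1, 21.3]
width: -0.0002
finger_force: 10.4
```

Emit:
apply_moves(
  offset=[
    [0,0,0],
    [0,0,0],
    [0,0,0],
    [0,0,0],
    [0,0,0],
    [0,0,0],
    [0,0,0],
    [0,0,0],
    [0,0,0],
    [0,0,0],
    [0,0,0],
    [0,0,0],
  ],
  dr=[
    [0,0,0],
    [0,0,0],
    [0,0,0],
    [0,0,0],
    [0,0,0],
    [0,0,0],
    [0,0,0],
    [0,0,0],
    [0,0,0],
    [0,0,0],
    [0,0,0],
    [0,0,0],
  ],
  claw=[0,0,0,0,0,0,0,0,0,0,0,0],
)

```text
clock: 13.02
ee_pos: [0.669, 0.027, 0.1303]
tool_rot: [0.001, 0.123, 0.992, -0.0]
force: [-2.8, -0.2, 21.2]
width: -0.0004
finger_force: 10.4
```

```bash
python3 b.py
```

```text
side 0.64 sorter [0.008 0.178 0.037]
side 0.45 sorter [0.249 0.188 0.032]
top 0.63 sorter [0.229 0.307 0.036]
top 0.54 sorter [0.25  0.182 0.031]
top 0.18 sorter [0.137 0.027 0.014]
```

The key is at its stop (21 N). Now I'll lift off, move aside to the right and check.

Emit:
apply_moves(
  offset=[
    [0,0,-1],
    [0,0,-3],
    [0,0,-3],
    [0,0,-3],
    [0,0,-3],
    [0,-2.5,0],
    [0,-2.5,0],
    [0,-2.5,0],
    [0,-2.5,0],
    [0,-2.5,0],
    [0,0,0],
    [0,0,0],
  ],
  dr=[
    [0,0,0],
    [0,0,0],
    [0,0,0],
    [0,0,0],
    [0,0,0],
    [0,0,0],
    [0,0,0],
    [0,0,0],
    [0,0,0],
    [0,0,0],
    [0,0,0],
    [0,0,0],
  ],
  claw=[0,0,0,0,0,0,0,0,0,0,0,0],
)

```text
clock: 14.22
ee_pos: [0.6374, -0.0951, 0.2585]
tool_rot: [-0.001, 0.124, 0.992, 0.0]
force: [0.3, 1.2, 0.0]
width: 0.0
finger_force: 0.0
```

```bash
python3 b.py; python3 - <<'E'
from h import *
from rig import optics,models
import cv2
v=(.5667,.0775,.2594)
for n in('top','side'):
  P=optics.capture(n);I=P['color'];h=cv2.cvtColor(I,cv2.COLOR_BGR2HSV)
  # ball colour from start picture
  if n=='top':
    S=cv2.cvtColor(cv2.imread('pics/top.png'),cv2.COLOR_BGR2HSV);print('ballHSV',S[105,291],S[121,294],S[136,299],'boxfloor',S[210,230],S[170,385])
    for q in((0,.19,.025),(.06,.27,.025),(-.06,.27,.025),(-.06,.14,.025),(.06,.14,.025)):print('box px',proj(W(q,*v),P).round())
    g=I[165:250,190:285]
    for r in g[::2]:print(''.join('#' if int(p[2])<85 else 'o' if int(p[2])-int(p[0])>75 and int(p[1])<85 else '.' for p in r))
  for t in('gate','pad_left','mug','tape','glue','book'):print(n,t,[(round(d['score'],2),np.round(d['position'],3).tolist()) for d in models.boxes_of(t,P)[:1]])
E
```

```text
side 0.62 sorter [-0.01   0.28   0.042]
side 0.61 sorter [-0.014  0.246  0.042]
side 0.6 sorter [0.008 0.18  0.036]
side 0.47 sorter [0.23  0.322 0.035]
side 0.31 sorter [ 0.082 -0.064  0.19 ]
top 0.66 sorter [0.009 0.172 0.04 ]
top 0.59 sorter [0.228 0.307 0.036]
ballHSV [ 12 143 168] [ 12 142 160] [ 12 143 168] boxfloor [ 15 117 175] [ 14 117 177]
box px [244. 208.]
box px [212. 195.]
box px [221. 237.]
box px [267. 225.]
box px [257. 184.]
...............................................................................................
.................##......................#####.................................................
................######................#######..................................................
................##########.......##############.#..............................................
..................##############################...............................................
..................############################......................##.........................
...................########################.................##########.......
[... 3161 characters left out ...]
.........................
...............................................................................................
...............................................................................................
...............................................................................................
top gate [(0.78, [0.565, 0.094, 0.12])]
top pad_left [(0.98, [0.561, 0.096, 0.122])]
top mug [(0.74, [0.653, 0.326, 0.05])]
top tape []
top glue []
top book []
side gate [(0.57, [0.554, 0.103, 0.124])]
side pad_left [(0.85, [0.559, 0.102, 0.117])]
side mug [(0.79, [0.648, 0.331, 0.057])]
side tape [(0.89, [0.358, 0.239, 0.021])]
side glue []
side book [(0.68, [0.437, -0.187, 0.023])]
```

Emit:
apply_moves(
  offset=[
    [0,0,-2],
    [0,0,0],
    [0,0,0],
    [0,0,0],
    [0,0,0],
    [0,0,0],
    [0,0,0],
    [0,0,0],
    [0,0,0],
    [0,0,0],
    [0,0,0],
    [0,0,0],
  ],
  dr=[
    [0,0,0],
    [0,0,0],
    [0,0,0],
    [0,0,0],
    [0,0,0],
    [0,0,0],
    [0,0,0],
    [0,0,0],
    [0,0,0],
    [0,0,0],
    [0,0,0],
    [0,0,0],
  ],
  claw=[0,0,0,0,0,0,0,0,0,0,0,0],
)

```text
clock: 16.12
ee_pos: [0.6383, -0.0941, 0.2789]
tool_rot: [-0.0, 0.123, 0.992, -0.0]
force: [-1.6, 0.8, 0.5]
width: -0.0001
finger_force: 0.0
```

```bash
python3 b.py
```

```text
side 0.73 sorter [-0.014  0.244  0.044]
side 0.68 sorter [0.228 0.323 0.034]
side 0.61 sorter [0.007 0.179 0.036]
side 0.47 sorter [0.245 0.19  0.035]
side 0.36 sorter [-0.009  0.281  0.039]
top 0.72 sorter [0.247 0.181 0.028]
top 0.63 sorter [0.227 0.308 0.034]
top 0.61 sorter [0.01 0.17 0.04]
```

Three balls are at rest in the left box and haven't moved between looks, so I'll hand in.

```bash
python3 -c "
from rig import ctrl;print(ctrl.sign_off())"
```

```text
the job is handed in; nothing more can be done
None
```

I rocked the seesaw over to its left-down stop, then pressed the release key fully; all three balls came to rest in the left box, and the job is handed in (no verdict was returned, and the glue bottle was hidden from the networks in the last check).

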